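# Swap the sample jars and level their lids

## Robot

A 6-joint arm with a two-finger parallel gripper is mounted at the origin on the work surface; the furniture and walls round the work are solid. World frame = base frame: x ahead of the robot, y to its left, z up, the work surface at z = 0. Lengths are in m, angles in rad, forces in N, time in s.
With the tool pointing down it reaches from about 0.375 to 0.975 m from the base axis. Payload 3.8 kg.
Tool frame: the origin (TCP) lies midway between the tips of the shut fingers; the grasp point (between the pads) lies 19 mm behind it; z points along the fingers, y is the line along which they close (so a half turn about z gives the same grasp; the last joint's range is limited). The gripper opens to 88 mm and grips with 3 to 60 N. Pads are 18 mm wide; open, the fingers measure 123 mm over their backs; the gripper's body (75 mm by 187 mm) begins 45 mm behind the grasp point.
Start: joints at [1.28, 0.264, 1.604, -0, 1.274, -0.037], TCP at [0.169, 0.653, 0.239] pointing down, gripper open.
Joint ranges: [-2.63, 2.63], [-0.94, 2.18], [0.31, 2.57], [-1.31, 4.45], [0, 2.66], [-2.55, 2.55]. Speed limits (rad/s): [2.57, 2.57, 3.14, 3.14, 3.14, 3.14].

## Interface

Orientations are given as a rotation vector (axis times angle).
In Python, from cell import manip, inverse_kinematics, cams, order gives the robot as it stands. Calls block until the motion is done:
- manip.move_pose(position, orientation): joint-space move of the TCP to a pose.
- manip.move_linear(position, rate=0.15, rot=None): straight line of the TCP; rot=None keeps the orientation; rate is the mean speed in m/s.
- manip.set_joints(angles): joint-space move.
- manip.set_gripper(opening, force=None): finger opening in m; force is the grip in N (None keeps the last); returns when the fingers have stopped.
- manip.dwell(seconds).
- inverse_kinematics(position, orientation): joint angles nearest the present ones, or None.
- manip.state(): the state.
- cams.capture(name): name is "scene" or "side" or "wrist"; returns a dict with "image" (400x640x3 uint8, blue, green, red), "z_map" (400x640 float32, m along the optical axis (not along the pixel's ray), 0 where there is no reading), "intrinsics" (3x3 intrinsics, pixels), "k1" (the pictures are not rectified: a ray, as slopes to the right and down, at radius r is drawn at 1 + k1 r^2 times it, then the intrinsics apply), "position" and "orientation" of the camera in the world; the wrist camera has in their place "T_tool_cam" (4x4, takes a point from camera to tool coordinates, whose origin is the TCP and whose axes are the flange's). Camera axes: x right, y down, z forward; pixel columns grow to the right and rows downward; lengths in m; the calibration is good to about 2 mm. A picture is of the moment at which its call begins: read the wrist's pose just before it.
A pose or a line that the arm cannot do raises manip.IKError and nothing moves.
- order.close_job(): hands the job in; it is judged then, once.
The state is a dict: "clock": time; "joint_pos": joint angles; "joint_velocities": joint speeds; "tau": joint torques, N m; "tool_pos": TCP position; "tcp_rot": TCP orientation; "contact_force": force on the tool from outside, world axes, zero at the start; "moment": the same for the moment, N m; "gripper_width": finger opening in m; "grasp_force": force on a finger pad.
Only numpy, scipy, OpenCV 4.12 (cv2) and the standard library are available. Lean on these libraries where they do the work, as an engineer would, in place of code of your own. Each camera call takes 0.05 s, during which the arm holds its last target. There are 200 camera calls.

## Task

The two sample jars stand on each other's mats: swap them, so that each finally stands upright in the middle of the mat that has the colour of its own lid, parking one jar on the middle of the empty grey mat on the way. The green-lidded jar is the shorter one: lay the two coasters that together make up the difference flat under it, one on the other in the middle of its mat, so that both lids end at the same height. Never tip a jar over, and leave the third coaster where it lies.

Things in the scene. Friction and masses are not known exactly. Their poses are not given: they have to be found in the camera images.
- jam: glass jam jar with a GREEN lid and red contents, loose, 86 mm tall over the lid; round body 59 mm across up to 75 mm height, lid 56 mm across; about 0.36 kg. At the start it stands on the red mat. Origin: centre of the underside; z up along the jar.
- honey: glass jar of honey-coloured spread with a RED lid, loose, 100 mm tall over the lid; round body 60 mm across, overhanging lid 65 mm across from 88 mm height up (grip the lid itself, or the body low enough that no part of the gripper meets the overhang); about 0.44 kg. At the start it stands on the green mat. Origin: centre of the underside; z up along the jar.
- red_mat: red square felt mat with a thin white stitched border, 100 x 100 mm, 3 mm thick, fixed to the worktop. Final place of the red-lidded jar. Origin: centre of the underside (worktop level), so its upper face is 3 mm above; z up.
- green_mat: green square felt mat with a thin white stitched border, 100 x 100 mm, 3 mm thick, fixed to the worktop. Final place of the green-lidded jar, on two coasters. Origin: centre of the underside (worktop level), so its upper face is 3 mm above; z up.
- grey_mat: grey square felt mat with a thin white stitched border, 100 x 100 mm, 3 mm thick, fixed to the worktop. Empty at the start; the free spot for parking a jar. Behind all the things a glass case 0.41 m tall has its near face at x = 0.61; other clutter near them is under 65 mm tall. Origin: centre of the underside (worktop level), so its upper face is 3 mm above; z up.
- white_coaster: loose white square coaster, 64 x 64 mm and 6 mm thick, lying flat on the worktop (weighs 60 g; its top bears only a thin printed circle). Origin: centre of the underside; z up, x and y parallel to its sides.
- black_coaster: loose black square coaster, 64 x 64 mm and 8 mm thick, lying flat on the worktop (weighs 60 g; its top bears only a thin printed circle). Origin: centre of the underside; z up, x and y parallel to its sides.
- blue_coaster: loose blue square coaster, 64 x 64 mm and 11 mm thick, lying flat on the worktop (weighs 60 g; its top bears only a thin printed circle). Origin: centre of the underside; z up, x and y parallel to its sides.
Mind the look-alikes: they are no part of the job. Leave any pink look-alike of the jam alone.

How it is judged:
On the way:
1. one of the two jars stands on the grey mat, within 40 mm of its centre (((horizontal distance between jam and grey_mat below 0.04 m and z of jam in the frame of grey_mat between -0.003 and 0.009 m and angle between jam's own z axis and vertical below 0.2 rad) or (horizontal distance between honey and grey_mat below 0.04 m and z of honey in the frame of grey_mat between -0.003 and 0.009 m and angle between honey's own z axis and vertical below 0.2 rad))), for 0.2 s.
At the end, for the whole second after the job is handed in: Red-lidded jar upright on the red mat; green-lidded jar upright on the flat white and black coasters on the green mat, 14 mm (within 2) above its face; all four within 15 mm of their mat's centre; blue coaster within 15 mm of its start; all released and at rest (horizontal distance between honey and red_mat below 0.015 m and z of honey in the frame of red_mat between 0.001 and 0.005 m and horizontal distance between each of jam, white_coaster, black_coaster and green_mat below 0.015 m and z of jam in the frame of green_mat between 0.015 and 0.019 m and angle between each of honey, jam, white_coaster, black_coaster's own z axis and vertical below 0.08 rad and distance of blue_coaster from where it was at the start of the episode below 0.015 m and linear speed of each of jam, honey, white_coaster, black_coaster, blue_coaster below 0.02 m/s and angular speed of each of jam, honey, white_coaster, black_coaster, blue_coaster below 0.2 rad/s); the robot touches nothing.
It fails at once if a jar is tipped over (leans more than 0.6 rad) (angle between any of jam, honey's own z axis and vertical above 0.6 rad).
It also fails if it takes over 131 s, if anything falls off the work surface, if the arm or the gripper's body presses on something with over 40 N, if the wrist force passes 120 N, or if a joint passes its speed limit or range.

## Working session

There is one attempt and no reset: what is moved stays moved. The work goes in short steps, each a Python script; the robot and the scene stay as the last script left them, time stands still between calls to the robot, and variables do not carry over. Pictures are saved under pics/ and viewed, at most 14 in all, crops included, and the job is handed in when it is done.

```bash
ls; mkdir -p pics; python3 - <<'E'
from cell import manip,cams
import cv2
for n in("scene","side"):
    c=cams.capture(n); cv2.imwrite(f"pics/{n}0.png",c["image"]); print(n,c["intrinsics"],c["k1"],c["position"],c["orientation"])
s=manip.state();print(s)
c=cams.capture("wrist");cv2.imwrite("pics/wrist0.png",c["image"]);print(c["T_tool_cam"],c["intrinsics"],c["k1"])
E
```

```text
pics
scene [[499.37096528   0.         317.92202591]
 [  0.         499.37096528 208.37240947]
 [  0.           0.           1.        ]] -0.15073817210212323 [-0.04588252 -0.85595205  0.59425301] [-2.06010637  0.42232508 -0.26996112]
side [[390.31994321   0.         323.80742045]
 [  0.         390.31994321 201.21343516]
 [  0.           0.           1.        ]] -0.09123194947643845 [0.39096429 0.84379696 0.51004878] [-0.06160764 -2.70175331  1.56965964]
{'clock': 0.1, 'joint_pos': array([ 1.28005366e+00,  2.64677153e-01,  1.60520168e+00,  1.52653582e-06,
        1.27375771e+00, -3.69050464e-02]), 'joint_velocities': array([ 1.59566628e-03, -1.31985117e-03, -2.85221281e-03,  1.68097854e-03,
        1.25360478e-05, -3.12668503e-04]), 'tau': array([ 1.26599818e-03, -5.03615177e+01, -3.58073759e+01,  7.30409450e-02,
        2.32780521e-02, -5.49943263e-05]), 'tool_pos': array([0.1693258 , 0.65275038, 0.2375323 ]), 'tcp_rot': array([-0.3976157 , -3.11598985,  0.00316684]), 'contact_force': array([0.36066994, 0.07893623, 0.0656832 ]), 'moment': array([ 0.04632502, -0.03989278, -0.03131186]), 'grasp_force': 0.0, 'gripper_width': 0.08820556788075047}
[[-4.72229097e-04 -9.48250305e-01 -3.17523442e-01  8.41961298e-02]
 [ 9.99997699e-01 -1.11224869e-03  1.83439100e-03  6.09500173e-04]
 [-2.09262686e-03 -3.17521845e-01  9.48248648e-01 -1.46598069e-01]
 [ 0.00000000e+00  0.00000000e+00  0.00000000e+00  1.00000000e+00]] [[293.96412395   0.         314.03798544]
 [  0.         293.96412395 196.56603287]
 [  0.           0.           1.        ]] 0.009793462271507273
```

View pics/scene0.png

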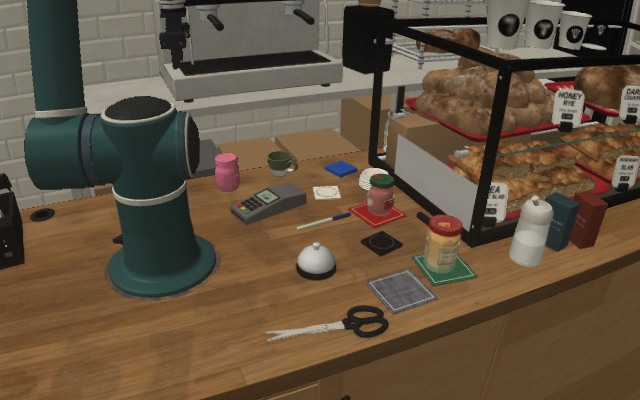

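View pics/side0.png

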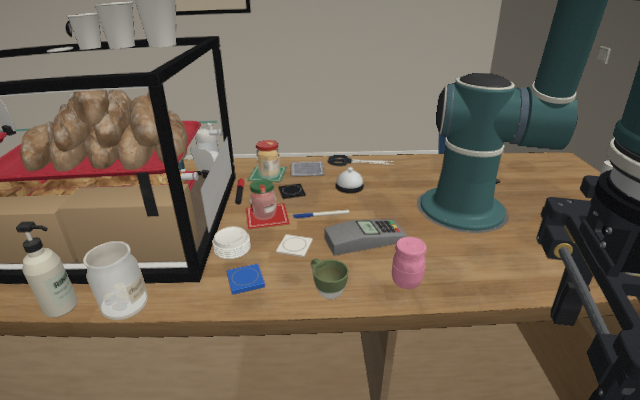

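The scene camera shows the red mat with the jam jar at about (378,200), the green mat with honey at (443,255) and the grey mat at (402,290). The coasters are black (381,243), white (326,192) and blue (341,168), with a pink look-alike at (227,172). Next I'll compute rough positions.

```bash
cat > h.py <<'E'
import numpy as np, cv2
from scipy.spatial.transform import Rotation as R
from cell import manip,inverse_kinematics,cams,order
def grab(n):
    s=manip.state() if n=="wrist" else None
    c=cams.capture(n)
    if s is None: c["R"]=R.from_rotvec(c["orientation"]).as_matrix();c["p"]=np.array(c["position"])
    else:
        A=R.from_rotvec(s["tcp_rot"]).as_matrix();T=c["T_tool_cam"];c["R"]=A@T[:3,:3];c["p"]=A@T[:3,3]+s["tool_pos"]
    return c
def plane(c,uv,z):
    uv=np.asarray(uv,float).reshape(-1,1,2)
    n=cv2.undistortPoints(uv,c["intrinsics"],np.array([c["k1"],0,0,0,0.]))[:,0]
    d=np.c_[n,np.ones(len(n))]@c["R"].T
    return c["p"]+d*((z-c["p"][2])/d[:,2])[:,None]
def cloud(c):
    h,w=c["z_map"].shape;u,v=np.meshgrid(np.arange(w),np.arange(h))
    n=cv2.undistortPoints(np.stack([u,v],-1).reshape(-1,1,2).astype(float),c["intrinsics"],np.array([c["k1"],0,0,0,0.]))[:,0]
    P=(np.c_[n,np.ones(len(n))]*c["z_map"].reshape(-1,1))@c["R"].T+c["p"]
    P[c["z_map"].ravel()==0]=np.nan
    return P.reshape(h,w,3)
def down(yaw): # tool z down, tool y at angle yaw from world x axis
    y=np.array([np.cos(yaw),np.sin(yaw),0]);z=np.array([0,0,-1.]);x=np.cross(y,z)
    return R.from_matrix(np.c_[x,y,z]).as_rotvec()
def masks(img):
    H,S,V=[x.astype(int) for x in cv2.split(cv2.cvtColor(img,cv2.COLOR_BGR2HSV))]
    return dict(red=((H<6)|(H>174))&(S>150)&(V>60),green=(H>50)&(H<90)&(S>80)&(V>30),blue=(H>100)&(H<130)&(S>150)&(V>80),
      white=(S<60)&(V>170),black=V<45,grey=(S<50)&(V>60)&(V<150))
E
python3 - <<'E'
from h import *
for n,boxes in dict(scene=dict(red=(345,195,410,230),redlid=(420,210,465,245),greenlid=(362,170,400,192),green=(408,245,480,288),grey=(365,268,440,315),black=(358,230,405,256),white=(308,182,345,203),blue=(320,158,360,178)),
  side=dict(red=(240,200,292,230),redlid=(252,138,282,155),greenlid=(247,178,278,195),green=(246,160,290,183),grey=(288,158,328,180),black=(276,182,308,200),white=(274,232,316,258),blue=(224,262,268,294))).items():
    c=grab(n);M=masks(c["image"]);P=cloud(c)
    zz=dict(red=.003,green=.003,grey=.003,redlid=.103,greenlid=.089,black=.008,white=.006,blue=.011)
    for k,(a,b,e,f) in boxes.items():
        m=np.zeros((400,640),np.uint8);m[b:f,a:e]=M[k.replace("lid","")][b:f,a:e]
        N,L,st,ce=cv2.connectedComponentsWithStats(m)
        if N<2: print(n,k,"none");continue
        i=1+np.argmax(st[1:,4]);pts=np.argwhere(L==i)[:,::-1]
        r=cv2.minAreaRect(pts.astype(np.float32))
        W=plane(c,cv2.convexHull(pts.astype(np.float32)),zz[k])[:,:2].astype(np.float32)
        q=cv2.minAreaRect(W);Q=P[L==i]
        print(n,k,st[i,4],np.round(q[0],4),np.round(q[1],3),round(q[2],1),"cloud",np.round(np.nanmedian(Q,0),3),"zmax",np.round(np.nanpercentile(Q[:,2],95),3))
E
```

```text
scene red 573 [0.5084 0.0165] [0.114 0.101] 10.1 cloud [ 0.486 -0.009  0.004] zmax 0.035
scene redlid 449 [ 0.5077 -0.2229] [0.077 0.061] 52.1 cloud [ 0.507 -0.227  0.102] zmax 0.104
scene greenlid 208 [0.503  0.0116] [0.066 0.051] 36.3 cloud [0.5   0.008 0.09 ] zmax 0.092
scene green 379 [ 0.5219 -0.2257] [0.08  0.081] 81.9 cloud [ 0.519 -0.25   0.004] zmax 0.006
scene grey 1747 [ 0.3999 -0.2559] [0.099 0.1  ] 1.4 cloud [ 0.398 -0.26   0.004] zmax 0.006
scene black 504 [ 0.4421 -0.1094] [0.068 0.068] 13.8 cloud [ 0.441 -0.112  0.009] zmax 0.011
scene white 293 [0.4301 0.1469] [0.064 0.064] 71.5 cloud [0.429 0.145 0.007] zmax 0.01
scene blue 244 [0.5214 0.2525] [0.072 0.069] 17.3 cloud [0.518 0.25  0.012] zmax 0.014
side red 263 [0.501  0.0153] [0.081 0.074] 10.0 cloud [0.484 0.031 0.002] zmax 0.003
side redlid 75 [ 0.5127 -0.181 ] [0.037 0.061] 86.1 cloud [ 0.51  -0.191  0.097] zmax 0.102
side greenlid 177 [0.506  0.0191] [0.049 0.072] 6.8 cloud [0.512 0.021 0.088] zmax 0.089
side green 77 [ 0.5473 -0.2033] [0.034 0.1  ] 25.8 cloud [ 0.545 -0.196  0.003] zmax 0.089
side grey 429 [ 0.3995 -0.253 ] [0.098 0.102] 1.8 cloud [ 0.399 -0.252  0.002] zmax 0.003
side black 198 [ 0.443 -0.1  ] [0.06  0.066] 13.4 cloud [ 0.444 -0.099  0.007] zmax 0.008
side white 540 [0.4293 0.1468] [0.067 0.065] 72.8 cloud [0.429 0.147 0.005] zmax 0.006
side blue 680 [0.5214 0.2611] [0.061 0.072] 17.2 cloud [0.522 0.263 0.011] zmax 0.012
```

View pics/wrist0.png

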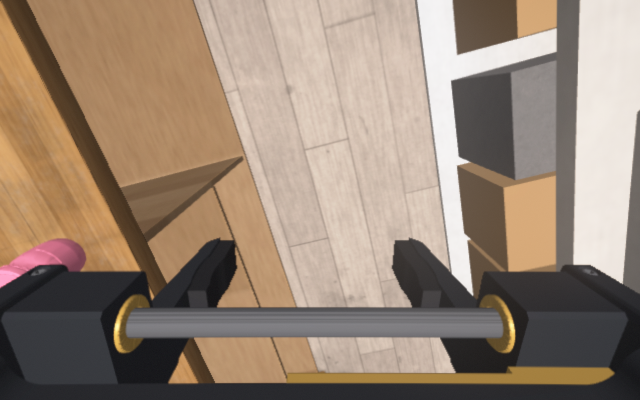

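The wrist view shows only the floor and the pink jar. I'll move above the work for one overview image from the wrist.

```bash
python3 - <<'E'
from h import *
manip.move_pose([0.2,0.42,0.36],down(np.pi/2))
manip.move_pose([0.434,-0.06,0.38],down(np.pi/2))
c=grab("wrist");cv2.imwrite("pics/w1.png",c["image"]);s=manip.state();print(s["clock"],s["tool_pos"],s["joint_pos"],c["p"])
np.savez("w1.npz",**{k:c[k] for k in("image","z_map","intrinsics","k1","R","p")})
E
```

```text
3.2667 [ 0.43414196 -0.05919317  0.37990894] [-1.92620385e-01 -2.52742403e-01  1.86939102e+00  3.23553894e-04
  1.52513672e+00 -1.76482815e+00] [ 0.35018806 -0.0585845   0.52647133]
```

View pics/w1.png

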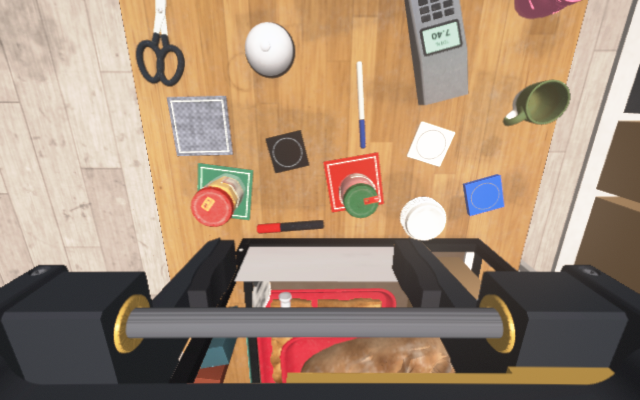

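The overview shows everything: grey mat (200,126), black coaster (288,151), green mat (225,192) with the red lid at (212,205), red mat (354,182) with the green lid at (360,201), white coaster (431,143) and blue coaster (484,195).

```bash
cat >> h.py <<'E'
def find(c,k,box,z,excl=None,margin=0):
    a,b,e,f=box;m=np.zeros((400,640),np.uint8);m[b:f,a:e]=masks(c["image"])[k][b:f,a:e]
    N,L,st,ce=cv2.connectedComponentsWithStats(m)
    if N<2: return None
    pts=np.argwhere(L==1+np.argmax(st[1:,4]))[:,::-1].astype(np.float32)
    W=plane(c,cv2.convexHull(pts),z)[:,:2].astype(np.float32)
    q=cv2.minAreaRect(W);o=cv2.minEnclosingCircle(W)
    print(k,z,len(pts),"rect",np.round(q[0],4),np.round(q[1],3),round(q[2],1),"circ",np.round(o[0],4),round(2*o[1],4))
    return q,o
E
python3 - <<'E'
from h import *
c=dict(np.load("w1.npz"))
for k,b,z in [("red",(320,150,390,214),.003),("red",(188,180,236,230),.103),("green",(338,176,384,220),.089),("green",(192,160,258,222),.003),("grey",(165,92,236,160),.003),("black",(262,128,314,176),.008),("white",(405,118,457,167),.006),("blue",(460,172,508,218),.011)]:
    find(c,k,b,z)
E
```

```text
red 0.003 869 rect [0.4994 0.0168] [0.081 0.082] 10.1 circ [0.4986 0.0157] 0.1111
red 0.103 261 rect [ 0.5129 -0.2138] [0.036 0.042] 49.9 circ [ 0.5111 -0.2155] 0.0434
green 0.089 338 rect [0.5053 0.0163] [0.037 0.035] 90.0 circ [0.5059 0.0166] 0.0388
green 0.003 281 rect [ 0.4924 -0.2209] [0.08  0.031] 83.2 circ [ 0.4926 -0.2216] 0.0845
grey 0.003 10 rect [ 0.3589 -0.2348] [0.003 0.007] 51.0 circ [ 0.3594 -0.2341] 0.0076
white 0.006 1355 rect [0.4273 0.1475] [0.065 0.064] 72.7 circ [0.4278 0.1476] 0.0881
blue 0.011 487 rect [0.5213 0.2575] [0.045 0.047] -0.0 circ [0.5218 0.2576] 0.0472
```

```bash
sed -i 's/(S>150)&(V>60),green=(H>50)&(H<90)&(S>80)&(V>30)/(S>110)\&(V>40),green=(H>45)\&(H<95)\&(S>60)\&(V>30)/; s/(S>150)&(V>80)/(S>110)\&(V>60)/; s/black=V<45,grey=(S<50)&(V>60)&(V<150)/black=(V<75),grey=(S<50)\&(V>60)/; s/    N,L,st,ce=cv2.connectedComponentsWithStats(m)/    m=cv2.morphologyEx(m,cv2.MORPH_CLOSE,np.ones((5,5),np.uint8));&/' h.py
cat > t.py <<'E'
from h import *
c=dict(np.load("w1.npz"))
for k,b,z in [("red",(320,150,390,214),.003),("red",(188,180,236,230),.103),("green",(338,176,384,220),.089),("green",(192,160,258,222),.003),("grey",(165,92,236,160),.003),("black",(262,128,314,176),.008),("white",(405,118,457,167),.006),("blue",(460,172,508,218),.011)]:
    find(c,k,b,z)
E
python3 t.py; python3 -c "
import cv2;i=cv2.imread('pics/w1.png')[80:240,150:400];cv2.imwrite('pics/w1c.png',cv2.resize(i,None,fx=3,fy=3,interpolation=2))"
```

```text
red 0.003 1719 rect [0.4989 0.0164] [0.099 0.099] 10.2 circ [0.4991 0.0165] 0.1363
red 0.103 1159 rect [ 0.5086 -0.2144] [0.063 0.063] 82.9 circ [ 0.5091 -0.2139] 0.0659
green 0.089 753 rect [0.5045 0.0149] [0.054 0.05 ] 8.3 circ [0.5041 0.0157] 0.0556
green 0.003 1097 rect [ 0.5168 -0.2244] [0.098 0.099] 82.3 circ [ 0.5161 -0.2239] 0.1361
grey 0.003 3381 rect [ 0.3974 -0.2542] [0.099 0.1  ] 1.6 circ [ 0.3973 -0.2544] 0.1382
black 0.008 1135 rect [ 0.4406 -0.105 ] [0.06  0.059] 13.7 circ [ 0.4403 -0.1051] 0.0815
white 0.006 1355 rect [0.4273 0.1475] [0.065 0.064] 72.7 circ [0.4278 0.1476] 0.0881
blue 0.011 1173 rect [0.5202 0.2558] [0.065 0.064] 17.4 circ [0.5213 0.2559] 0.0892
```

View pics/w1c.png

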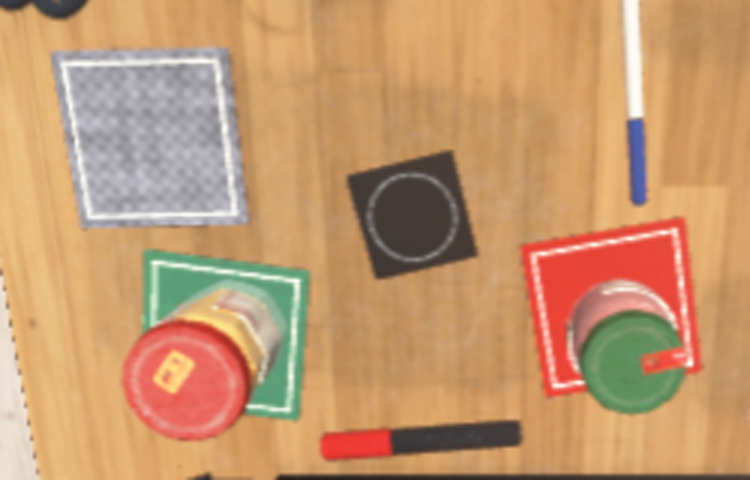

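```bash
cat >> h.py <<'E'
Y=np.pi/2
def st(t=""):
    s=manip.state();print(t,"t=%.1f"%s["clock"],np.round(s["tool_pos"],4),"w=%.4f g=%.1f"%(s["gripper_width"],s["grasp_force"]),"F",np.round(s["contact_force"],1));return s
def pick(xy,z,yaw,force,hi,w=.088):
    manip.set_gripper(w)
    manip.move_pose([*xy,hi],down(yaw));manip.move_linear([*xy,z],rate=.15)
    manip.set_gripper(0.0,force);st("gripped")
    manip.move_linear([*xy,hi],rate=.15);return st("lifted")
def place(xy,z,yaw,hi,w=.088):
    manip.move_linear([*xy,hi],rate=.22,rot=down(yaw));manip.move_linear([*xy,z+.02],rate=.15)
    manip.move_linear([*xy,z],rate=.04);manip.dwell(.2);st("down");manip.set_gripper(w);manip.dwell(.2)
    manip.move_linear([*xy,hi],rate=.2);st("released")
def look(xy,z,yaw,name):
    manip.move_pose([*xy,z],down(yaw));manip.dwell(.2);c=grab("wrist");cv2.imwrite(f"pics/{name}.png",c["image"])
    np.savez(name+".npz",**{k:c[k] for k in("image","z_map","intrinsics","k1","R","p")});return c
E
python3 - <<'E'
from h import *
pick((.504,.0155),.039,Y,30,.16)
place((.3974,-.2543),.0395,Y,.16)
E
```

```text
gripped t=6.0 [0.5043 0.0153 0.0395] w=0.0582 g=30.0 F [-0.4 -2.3  3.6]
lifted t=6.9 [0.5028 0.0156 0.1586] w=0.0583 g=30.0 F [ 0.4 -0.3 -3.2]
down t=10.1 [ 0.3971 -0.2541  0.0395] w=0.0582 g=30.0 F [-2.8  1.6  2.8]
released t=11.6 [ 0.3968 -0.2539  0.1591] w=0.0881 g=0.0 F [0.  0.3 0.3]
```

```bash
python3 - <<'E'
from h import *
pick((.5088,-.2142),.078,Y,35,.2)
place((.499,.0165),.0785,Y,.2)
c=look((.434,-.08),.36,Y,"w2")
E
```

```text
gripped t=13.9 [ 0.5099 -0.2153  0.0792] w=0.0633 g=35.0 F [ 0.4 -3.3  4.8]
lifted t=14.8 [ 0.5077 -0.2135  0.1982] w=0.0629 g=34.9 F [-0.5 -0.3 -5. ]
down t=17.7 [0.4996 0.0165 0.0792] w=0.0629 g=34.8 F [-1.8 -1.2  4.4]
released t=19.2 [0.4983 0.0165 0.199 ] w=0.0881 g=0.0 F [-0.4  0.5 -0.3]
```

View pics/w2.png

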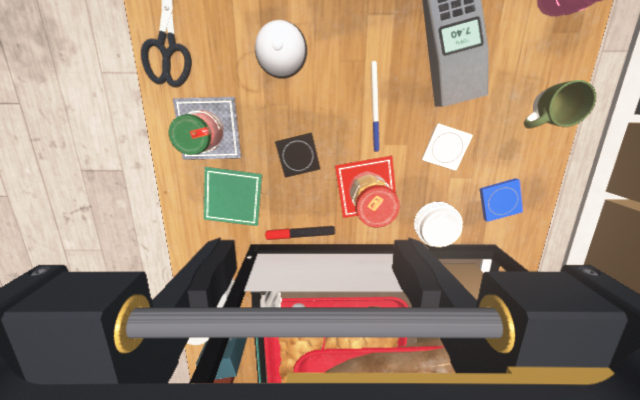

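Both jars moved cleanly: jam is on grey (lid 192,133), honey on red (377,205) and the green mat is clear at (233,195). Re-measuring from this view.

```bash
python3 - <<'E'
from h import *
c=dict(np.load("w2.npz"))
for k,b,z in [("red",(330,150,400,192),.003),("red",(353,184,402,230),.103),("green",(165,108,213,158),.089),("green",(195,162,268,232),.003),("black",(270,130,325,180),.008),("white",(418,120,476,172),.006),("blue",(475,175,530,225),.011)]:
    find(c,k,b,z)
P=cloud(c);print("dish z",np.nanpercentile(P[215:235,425:455,2],[50,98]),P[224,439],"cal z",np.nanmedian(P[190:200,225:240,2]))
E
```

```text
red 0.003 1384 rect [0.4822 0.0133] [0.065 0.099] 10.0 circ [0.4824 0.0132] 0.116
red 0.103 1351 rect [0.498  0.0121] [0.064 0.066] 4.6 circ [0.4933 0.0127] 0.0749
green 0.089 1105 rect [ 0.3969 -0.2511] [0.054 0.055] 9.3 circ [ 0.3971 -0.2501] 0.0566
green 0.003 2900 rect [ 0.5169 -0.2247] [0.099 0.099] 82.3 circ [ 0.5167 -0.2249] 0.1368
black 0.008 1231 rect [ 0.4407 -0.1052] [0.06  0.059] 13.8 circ [ 0.4409 -0.1047] 0.0822
white 0.006 1473 rect [0.4271 0.1473] [0.065 0.064] 72.9 circ [0.4273 0.1475] 0.0885
blue 0.011 1264 rect [0.5199 0.256 ] [0.065 0.064] 17.5 circ [0.5195 0.2558] 0.0888
dish z [0.03184839 0.03559075] [0.55756397 0.14182462 0.03121628] cal z 0.003050803988749906
```

```bash
python3 - <<'E'
from h import *
G=(.5169,-.2247)
s=pick((.4407,-.105),.002,np.radians(13.8),20,.13)
assert s["gripper_width"]>.055
place(G,.0055,Y,.13,w=.078)
E
```

```text
gripped t=23.1 [ 0.4411 -0.1051  0.0024] w=0.0637 g=20.0 F [-0.1  1.   2.6]
lifted t=24.1 [ 0.4398 -0.1047  0.1289] w=0.0637 g=20.0 F [-0.2  0.6 -1.1]
down t=27.3 [ 0.5166 -0.2245  0.0054] w=0.0638 g=20.0 F [-1.7  0.6  2.4]
released t=28.7 [ 0.5162 -0.2243  0.1291] w=0.0778 g=0.0 F [-0.3  0.1  1. ]
```

```bash
python3 - <<'E'
from h import *
G=(.5169,-.2247)
s=pick((.4272,.1474),.0015,np.radians(72.9),20,.16)
assert s["gripper_width"]>.055
place(G,.0130,Y,.16,w=.078)
c=look((.434,-.15),.33,Y,"w3")
E
```

```text
gripped t=32.2 [0.4274 0.1474 0.0017] w=0.0635 g=20.0 F [-0.8  0.1  0.6]
lifted t=33.4 [0.4264 0.1472 0.1589] w=0.0635 g=20.0 F [-0.  -0.4 -0.6]
down t=37.1 [ 0.5169 -0.2247  0.0128] w=0.0636 g=20.0 F [ 0.3 -0.4 -0.6]
released t=38.6 [ 0.516  -0.2243  0.1588] w=0.0780 g=0.0 F [-0.7 -0.8 -0.2]
```

View pics/w3.png

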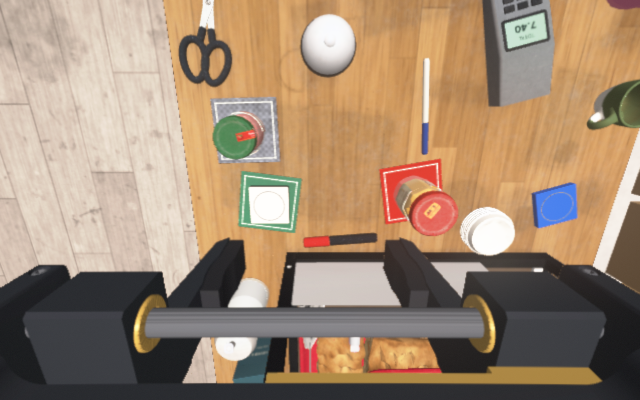

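The stack sits centred on the green mat at (269,205), white on top. Jam's lid is at (236,136) and honey's at (432,211). I'll re-measure, then move the jam.

```bash
python3 - <<'E'
from h import *
c=dict(np.load("w3.npz"))
find(c,"white",(251,188,288,225),.017);find(c,"green",(235,165,305,235),.003)
find(c,"grey",(205,90,285,168),.003)
q,o=find(c,"green",(208,108,260,164),.089)
P=cloud(c);print("stack z",np.nanmedian(P[200:210,262:276,2]))
xy=np.array(o[0])
pick(xy,.039,Y,30,.18)
place((.5169,-.2247),.0535,Y,.18)
c=look((.434,-.15),.33,Y,"w4")
E
```

```text
white 0.017 1343 rect [ 0.5186 -0.223 ] [0.061 0.065] 88.3 circ [ 0.5186 -0.223 ] 0.0893
green 0.003 1628 rect [ 0.5169 -0.2249] [0.098 0.099] 82.4 circ [ 0.5169 -0.2245] 0.1379
grey 0.003 2391 rect [ 0.3973 -0.2547] [0.099 0.1  ] 1.6 circ [ 0.397  -0.2544] 0.138
green 0.089 1238 rect [ 0.3973 -0.252 ] [0.053 0.053] 12.6 circ [ 0.3974 -0.2511] 0.0556
stack z 0.01766174956486255
gripped t=42.5 [ 0.3983 -0.2524  0.0399] w=0.0581 g=30.0 F [-1.5 -4.8  3.5]
lifted t=43.6 [ 0.3965 -0.2503  0.1785] w=0.0581 g=30.0 F [-0.3  0.5 -3.9]
down t=46.0 [ 0.5168 -0.2246  0.0538] w=0.0579 g=30.0 F [-3.4  2.   3.8]
released t=47.6 [ 0.5162 -0.2243  0.179 ] w=0.0883 g=0.0 F [-0.3  0.  -0.8]
```

View pics/w4.png

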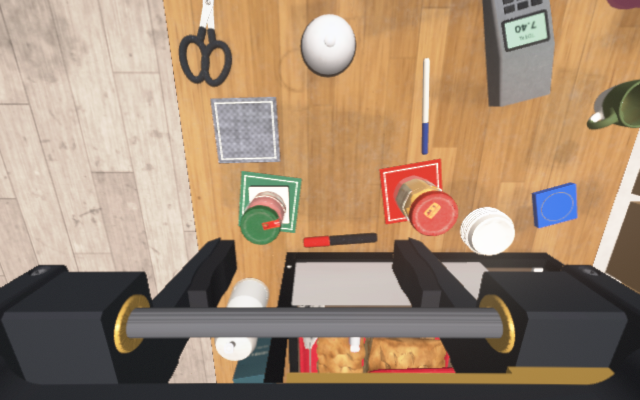

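The jam stands on the stack (lid 261,225) and honey on red. Last check is the lid heights and centres from the depth map.

```bash
python3 - <<'E'
from h import *
c=dict(np.load("w4.npz"));P=cloud(c)
for n,(a,b,e,f) in dict(jam=(235,200,290,250),honey=(395,180,465,240)).items():
    Q=P[b:f,a:e].reshape(-1,3);T=Q[Q[:,2]>.097];o=cv2.minEnclosingCircle(T[:,:2].astype(np.float32))
    print(n,len(T),"z",np.round(np.percentile(T[:,2],[10,50,90]),4),"centre",np.round(o[0],4),round(2*o[1],4),"mean",T.mean(0).round(4))
find(c,"green",(237,200,284,248),.103);find(c,"blue",(525,178,585,232),.011)
E
```

```text
jam 1250 z [0.102  0.1033 0.1045] centre [ 0.516  -0.2229] 0.0577 mean [ 0.5145 -0.2225  0.1032]
honey 1668 z [0.1013 0.1026 0.1038] centre [ 0.4709 -0.0288] 0.1686 mean [0.4977 0.0138 0.1041]
green 0.103 1210 rect [ 0.5108 -0.2206] [0.061 0.063] 85.4 circ [ 0.5059 -0.2234] 0.0735
blue 0.011 1459 rect [0.5197 0.2557] [0.067 0.065] 17.7 circ [0.5198 0.2554] 0.0913
```

Both lids are at 103 mm, each within about 4 mm of its mat's centre, and the blue coaster hasn't moved. The gripper is open and clear, so I'm handing the job in.

```bash
python3 -c "
from cell import order;print(order.close_job())"
```

```text
the job is handed in; nothing more can be done
None
```

The job is handed in, with no verdict returned: honey stands on the red mat and the jam on the black and white coasters on the green mat, with both lids at about 103 mm and the blue coaster unmoved.

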